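# Take a worn drum off a twin-spindle sander whose nut may be left-hand

### The arm

A 6-joint arm with a two-finger parallel gripper is mounted at the origin on a cart in front of the work surface, level with it; the furniture and walls round the work are solid. World frame = base frame: x ahead of the robot, y to its left, z up, the work surface at z = 0. Lengths are in mm, angles in rad, forces in N, time in s.
With the tool pointing down it reaches from about 300 to 875 mm from the base axis. Payload 6.4 kg.
Tool frame: the origin (TCP) lies midway between the tips of the shut fingers; the grasp point (between the pads) lies 19 mm behind it; y points along the fingers, x is the direction in which the jaws open and shut, and the axes are right-handed (so a half turn about y gives the same grasp; the last joint's range is limited). The gripper opens to 85 mm and grips with 20 to 120 N. Pads are 22 mm wide; open, the fingers measure 114 mm over their backs; the gripper's body (76 mm by 85 mm) begins 54 mm behind the grasp point. The pads swing forward as they close: fully open they stand 13 mm farther back than shut.
Start: joints at [-1.518, 0.181, 1.607, -0, 1.354, -0.206], TCP at [147.17, -555.862, 231.288] pointing down, gripper open.
Joint ranges: [-2.99, 2.99], [-0.89, 2.07], [0.3, 2.58], [-1.14, 4.28], [0, 2.63], [-3.12, 3.12]. Speed limits (rad/s): [2.57, 2.57, 3.01, 3.14, 3.14, 3.14].

### API

Orientations are given as a unit quaternion [x, y, z, w].
In Python, from station import arm gives the robot as it stands. The module is installed in compiled form; this text tells all that it offers.
- The arm moves only by the shell command python3 -m handwheel 'ROWS' [FORCE]. ROWS is JSON, a list of rows, each an object of numbers: "ax", "ay", "az": the turn, a rotation vector about the tool's x, y, z in rad; "x", "y", "z": the shift along the tool's x, y, z in mm; "grip": the opening, from 0 (shut) to 1 (fully open). A call has 1 to 20 rows; each row shifts and turns the commanded pose from where the row before left it, along the tool's axes as they then stand; what a row does not reach is not made up. A row lasts 1/10 s, in which the tool goes at most 50 mm and 8.59 degrees, less where a joint would pass 70% of its speed; a pose out of reach is approached as far as the arm can. A call is refused whole if a number of a shift passes 50 or a number of a turn 0.15, either way. A call with a gripper value outside its range is refused whole. The fingers move at their own pace and stop on an object; FORCE is the grip in N (left out, the last holds). Time passes only in rows, so rows that do not move let the fingers close. It gives the time, the measured TCP pose, the force and the opening at its end, in the units of the state.
- arm.read_state(): the state, without advancing time (a new reading comes with each control period).
- arm.capture(name): name is "side" or "top" or "wrist"; returns (picture, depth): 384x512x3 uint8, blue, green, red; 384x512 float32, mm along the optical axis (not along the pixel's ray), 0 where there is no reading.
- arm.calibration(name): a dict with "mtx" (3x3 intrinsics, pixels), "eye" and "rotation" of the camera in the world. Camera axes: x right, y up, looking along -z (the intrinsics and any distortion apply to the point x, -y, -z); pixel columns grow to the right and rows downward; lengths in mm; the calibration is good to about 2 mm. A picture is of the moment at which its call begins: read the wrist's pose just before it. calibration takes no time and is no camera call; for the wrist camera it gives the pose at the moment of the call.
- arm.hand_in(): hands the job in, once; it reports no verdict.
The state is a dict: "t": time; "q": joint angles; "qvel": joint speeds; "tau": joint torques, N m; "tcp_pos": TCP position; "orientation": TCP orientation; "contact_force": force on the tool from outside, world axes, zero at the start; "ft_torque": the same for the moment, N m; "grip_width": finger opening in mm.
Only numpy, scipy, OpenCV 4.12 (cv2) and the standard library are available. Lean on these libraries where they do the work, as an engineer would, in place of code of your own. Each camera call takes 0.05 s, during which the arm holds its last target. There are 200 camera calls.

### The job

The larger sanding drum on the twin-spindle sander is worn: undo the flange nut above it, draw the slotted washer out by its tab and lay it on the bench, then lift the drum off over the nut and stand it upright on the bench. The spindles turn against each other, so one nut has a left-hand thread and nothing shows which: try the nut gently both ways to feel how it comes loose, never forcing it, as only a light spring lock keeps the spindle from turning. Do not wrench the washer or the drum, do not drop the drum, and leave the other spindle and the rest as they are.

Things in the scene. Friction and masses are not known exactly. Their poses are not given: they have to be found in the camera images.
- sander: bench-top twin-spindle drum sander, fixed: metal table 180 mm deep (local x -75 to +105 mm), 326 mm wide, top 58 mm above the bench; a ribbed motor 75 mm wide stands 50 mm above the table at local (+62, 0) mm. Origin on the bench, local x to its back, y left; its front faces the robot within 0.25 rad, the bench is clear 100 mm before it. Spindle a at local (-20, +75) mm, b at (-20, -75) mm
- spindle_a (a point): axis of spindle a at the height where the drum's underside rests, 62 mm above the bench; fixed. Above it stand a hub 40 mm wide and 47 mm high and on that a threaded stud 20 mm wide, whose top is 83 mm above this point
- spindle_b (a point): the same on spindle b
- nut_a_hex (a point): centre of the hexagon of the steel flange nut on spindle a: 32 mm across flats, 37 across corners, 18 mm high (9 mm above and below this point); under it a round flange 38 mm wide, 3 mm thick, that bears on the washer. The point turns with the nut: its x axis is square to one pair of flats, the other pairs lie 60 degrees either side. The nut is captive and stays on the stud
- nut_b_hex (a point): the same for the nut on spindle b; the two nuts look alike
- nut_a (a joint): angle of nut a on its spindle (rad): 0 as found, fully tight; grows as it is loosened, whichever way that is, up to 6.6. Of nuts a and b one is right-hand (loosens anticlockwise from above), one left-hand, not shown which. The loosening way it drags about 0.1 N m and rises 1.27 mm a rad; the tightening way it does not move on the stud but takes the spindle with it
- nut_b (a joint): the same for nut b, with the thread of the other hand
- arbor_a (a joint): twist of spindle a against its spring lock (rad, anticlockwise from above positive): 0 at rest; 2.5 N m per rad, springs back. The drag of a loosening nut twists it about 0.04 rad. More than 0.25 rad either way (0.6 N m) overstrains the lock
- arbor_b (a joint): the same for spindle b
- washer_a: loose U-shaped dark steel washer under nut a, 90 g: plate 4 mm thick, 46 mm wide, local x -26 to +25 mm, slot 22 mm wide open to local -x. Origin on the stud's axis at the plate's underside, z up. An arm at +x carries an upright pull tab: 14 mm wide (y), x 42 to 50 mm, top 28 mm above the underside. The tab points to the sander's front within 0.4 rad
- washer_b: the same under nut b. On both, lips on the jaw tips (x -26 to -20 mm) stand 2 mm above the plate and catch on the nut's flange: the washer slides out, level, along its own +x only once its nut has risen more than 2 mm (1.6 rad; 2.5 rad gives easy room), and is free after 48 mm
- drum_large: the larger sanding drum, loose, on spindle a or b: 66 mm outside, 50 mm high, bore 43 mm (hub 40), black rubber with a brown grit sleeve, 0.13 to 0.25 kg. Origin at the centre of its underside, z along its axis. Its top face, 112 mm above the bench as found, carries the washer; freed of the washer it lifts straight up over hub, nut and stud, about 90 mm
- drum_small: the smaller drum, 50 mm outside, otherwise alike, on the other spindle; to be left alone
- offcut_d: square wood offcut 50 x 50 x 18 mm lying on the sander's table, at the back left; leave it
- offcut_c: dark wood offcut 34 x 60 x 34 mm lying on the sander's table, at the back right; leave it
- sanding_block: cork sanding block 66 x 110 x 31 mm lying on the bench at the left; leave it
- tape_measure: tape measure 36 x 72 x 62 mm standing on the bench at the right; leave it
- palm_sander: dusty grey palm sander 92 x 145 x 100 mm standing on the bench at the left; leave it
- pencil_1: flat pencil 182 mm long, 8 mm high, lying on the bench at the front left; leave it
Not all that is in view belongs to the job. What is shaped like the washer_a but purple is not meant.

How it is judged (in metres and radians):
On the way, in this order (a step that is already met when the one before it is completed fails the run):
1. the nut above the larger drum is loosened by more than 1.6 rad (((horizontal distance between drum_large and spindle_a below 0.012 m and value of joint nut_a above 1.6 rad) or (horizontal distance between drum_large and spindle_b below 0.012 m and value of joint nut_b above 1.6 rad))), for 0.2 s.
2. the slotted washer over the larger drum is drawn out, more than 45 mm off the spindle's axis, with the drum still on its spindle (((horizontal distance between drum_large and spindle_a below 0.012 m and horizontal distance between washer_a and spindle_a above 0.045 m) or (horizontal distance between drum_large and spindle_b below 0.012 m and horizontal distance between washer_b and spindle_b above 0.045 m))), for 0.1 s.
3. the larger drum is lifted off and carried more than 60 mm from both spindle axes (horizontal distance between drum_large and spindle_a above 0.06 m and horizontal distance between drum_large and spindle_b above 0.06 m), for 0.1 s.
At the end, for the whole second after the job is handed in: the larger drum stands upright (within 0.08 rad) on the bench, its underside within 6 mm of the bench top, at rest; the slotted washer that held it lies on the bench (its origin lower than 30 mm), at rest; the other spindle and the bystanders are as they were (height (world z) of drum_large between -0.006 and 0.006 m and angle between drum_large's own z axis and vertical below 0.08 rad and linear speed of drum_large below 0.02 m/s and ((height (world z) of washer_a between -0.01 and 0.03 m and linear speed of washer_a below 0.02 m/s) or (height (world z) of washer_b between -0.01 and 0.03 m and linear speed of washer_b below 0.02 m/s))); the robot touches nothing.
It fails at once if a nut is forced: its spindle is twisted more than 0.25 rad against its lock (value of joint any of arbor_a, arbor_b below -0.25 rad or value of joint any of arbor_a, arbor_b above 0.25 rad).
It fails at once if on the smaller drum's spindle the nut is turned by more than 0.3 rad, or the washer or drum is shifted by more than 10 mm (distance of drum_small from where it was at the start of the episode above 0.01 m or (horizontal distance between drum_small and spindle_a below 0.012 m and (value of joint nut_a above 0.3 rad or distance of washer_a from where it was at the start of the episode above 0.01 m)) or (horizontal distance between drum_small and spindle_b below 0.012 m and (value of joint nut_b above 0.3 rad or distance of washer_b from where it was at the start of the episode above 0.01 m))).
It fails at once if a washer is wrenched (pressed on the sander or its nut with more than 25 N), or the drum, once raised by 4 mm, is wrenched against the spindle with more than 25 N (contact force between any of washer_a, washer_b and sander above 25 N or (height (world z) of drum_large above 0.066 m and contact force between drum_large and sander above 25 N)).
It fails at once if the larger drum is dropped: it moves faster than 0.6 m/s within 30 mm of the bench (height (world z) of drum_large below 0.03 m and linear speed of drum_large above 0.6 m/s).
It fails at once if a bystander is shifted by more than 20 mm (distance of any of offcut_d, offcut_c, sanding_block, tape_measure, palm_sander, pencil_1 from where it was at the start of the episode above 0.02 m).
It also fails if it takes over 72 s, if anything falls off the work surface, if the arm or the gripper's body presses on something with over 40 N, if the wrist force passes 120 N, or if a joint passes its speed limit or range.

## Working session

There is one attempt and no reset: what is moved stays moved. The work goes in short steps, Python scripts to look and compute and a shell command to move; the robot and the scene stay as the last step left them, time stands still between calls to the robot, and variables do not carry over. Pictures are saved under pics/ and viewed, about 8 in all and at most 12, crops included, and the job is handed in when it is done.

```bash
mkdir -p pics; cat > h.py <<'E'
import numpy as np, cv2
from station import arm
from scipy.spatial.transform import Rotation as R
def shot(n,f=None):
    p,d=arm.capture(n); c=arm.calibration(n)
    if f: cv2.imwrite('pics/'+f,p)
    return p,d,c
def cloud(d,c):
    K=np.array(c['mtx']);v,u=np.mgrid[:d.shape[0],:d.shape[1]]
    x=(u-K[0,2])/K[0,0]*d;y=(v-K[1,2])/K[1,1]*d
    P=np.stack([x,-y,-d],-1)@np.array(c['rotation']).T+np.array(c['eye'])
    P[d<=0]=np.nan
    return P
def st():
    s=arm.read_state()
    print('t',s['t'],'tcp',np.round(s['tcp_pos'],1),'R',np.round(R.from_quat(s['orientation']).as_matrix(),3).tolist(),'F',np.round(s['contact_force'],1),'M',np.round(s['ft_torque'],2),'w',round(s['grip_width'],1),'q',np.round(s['q'],2))
    return s
E
python3 - <<'E'
from h import *
st()
for n in('top','side'):
    p,d,c=shot(n,n+'0.png'); print(n,c); np.savez(n+'0.npz',p=p,P=cloud(d,c),d=d)
E
```

```text
t 0.0 tcp [ 147.1 -555.3  230.4] R [[0.256, -0.0, 0.967], [-0.967, 0.002, 0.256], [-0.002, -1.0, 0.0]] F [-0.4  0.2  0.9] M [-0.01  0.04 -0.04] w 85.4 q [-1.52  0.18  1.61  0.    1.35 -0.21]
top {'mtx': array([[475.6096042 ,   0.        , 261.16347346],
       [  0.        , 475.6096042 , 195.56999481],
       [  0.        ,   0.        ,   1.        ]]), 'eye': array([ 262.23835145,   35.39815405, 1530.16898325]), 'rotation': array([-0.07403838,  0.06605865,  0.70562634, -0.70160248])}Traceback (most recent call last):
  File "<stdin>", line 4, in <module>
  File "h.py", line 11, in cloud
    P=np.stack([x,-y,-d],-1)@np.array(c['rotation']).T+np.array(c['eye'])
      ~~~~~~~~~~~~~~~~~~~~~~^~~~~~~~~~~~~~~~~~~~~~~~~~
ValueError: matmul: Input operand 1 has a mismatch in its core dimension 0, with gufunc signature (n?,k),(k,m?)->(n?,m?) (size 4 is different from 3)
```

View pics/top0.png

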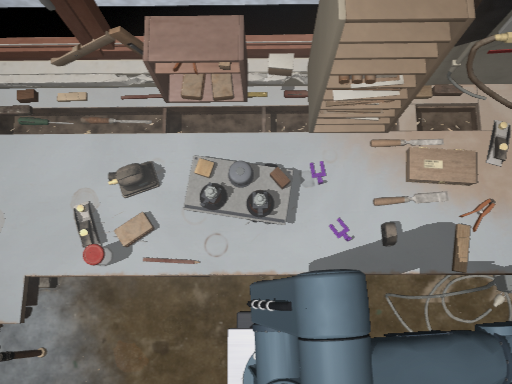

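The top view shows the sander at about (241,188), with spindle a on the left (212,196) and b on the right (260,203). Two purple decoy washers are at (318,172) and (341,229).

```bash
sed -i "s/np.array(c\['rotation'\]).T/R.from_quat(c['rotation']).as_matrix().T/" h.py
python3 - <<'E'
from h import *
p,d,c=shot('top');P=cloud(d,c);np.savez('top0.npz',p=p,P=P,d=d)
print(P[188,225],P[250,215],P[196,212],P[203,260],P[172,240])
crop=cv2.resize(p[145:230,175:305],None,fx=6,fy=6,interpolation=cv2.INTER_CUBIC);cv2.imwrite('pics/topc.png',crop)
p,d,c=shot('side','side0.png');np.savez('side0.npz',p=p,P=cloud(d,c),d=d);print(c)
E
```

```text
[582.91092127 165.67676703  61.27841682] [392.65079975 201.02643334   0.94733272] [542.73653253 197.95832225 134.16748066] [520.93136256  54.1982533  131.4829484 ] [621.73935776 115.52737017 112.41037827]
{'mtx': array([[447.53329003,   0.        , 256.19017741],
       [  0.        , 447.53329003, 198.57745337],
       [  0.        ,   0.        ,   1.        ]]), 'eye': array([-158.38207174,  999.40687942,  740.07023627]), 'rotation': array([-0.16128232,  0.47653279,  0.82532399, -0.25640753])}
```

View pics/topc.png

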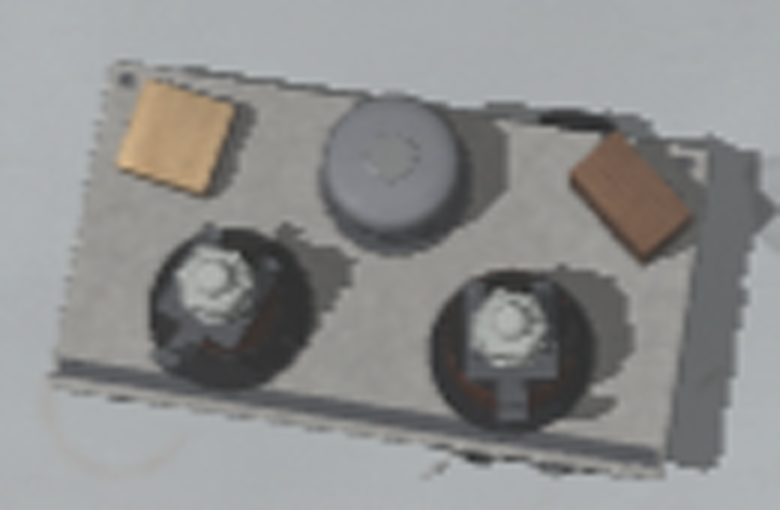

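View pics/side0.png

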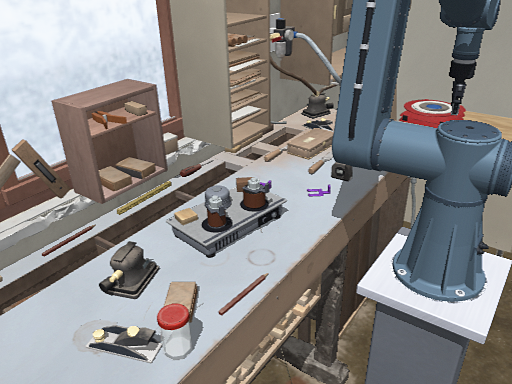

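In the side view the drum on b, at (255,195), is wider than the one on a, at (215,213), although it is farther away. Candidates for the target are drum/washer b (255,190) and drum/washer a (215,205). The purple washers at (318,190) and about (265,185) are decoys. I'll check with depth, then move the wrist camera closer.

```bash
python3 - <<'E'
from h import *
for n in('top0','side0'):
    P=np.load(n+'.npz')['P'].reshape(-1,3)
    for c in((528,188),(505,45)):
        q=P[(np.hypot(P[:,0]-c[0],P[:,1]-c[1])<55)]
        for a,b in((66,108),(108,117),(133,150)):
            s=q[(q[:,2]>a)&(q[:,2]<b)]
            if len(s)>5: print(n,c,a,b,len(s),s.min(0).round(),s.max(0).round())
w=arm.calibration('wrist');print(w['eye'],R.from_quat(w['rotation']).as_matrix().round(3).tolist(),w['mtx'][0])
E
python3 -m handwheel '[{"x":-37,"z":31.5,"y":-8},{"x":-37,"z":31.5,"y":-8},{"x":-37,"z":31.5,"y":-8},{"x":-37,"z":31.5,"y":-8},{"x":-37,"z":31.5,"y":-8},{"x":-37,"z":31.5,"y":-8},{"x":-37,"z":31.5,"y":-8},{"x":-37,"z":31.5,"y":-8},{"x":-37,"z":31.5,"y":-8},{"x":-37,"z":31.5,"y":-8},{"x":-37,"z":31.5,"y":-8},{"x":-37,"z":31.5,"y":-8},{}]'
python3 - <<'E'
from h import *
st();w=arm.calibration('wrist');print(w['eye'],R.from_quat(w['rotation']).as_matrix().round(3).tolist())
E
```

```text
top0 (528, 188) 66 108 41 [505. 178.  66.] [580. 214. 108.]
top0 (528, 188) 108 117 110 [513. 173. 108.] [581. 234. 117.]
top0 (528, 188) 133 150 92 [515. 186. 133.] [574. 233. 149.]
top0 (505, 45) 66 108 54 [491.   2.  66.] [557.  88. 107.]
top0 (505, 45) 108 117 175 [484.  24. 108.] [559.  88. 117.]
top0 (505, 45) 133 150 98 [484.  39. 133.] [551.  69. 147.]
side0 (528, 188) 66 108 200 [529. 192.  66.] [565. 233. 107.]
side0 (528, 188) 108 117 46 [510. 183. 108.] [580. 237. 117.]
side0 (528, 188) 133 150 104 [510. 187. 133.] [571. 237. 148.]
side0 (505, 45) 66 108 230 [498.  42.  66.] [537.  93. 108.]
side0 (505, 45) 108 117 97 [481.  25. 108.] [559.  91. 117.]
side0 (505, 45) 133 150 90 [481.  40. 133.] [550.  75. 149.]
[ 217.44413814 -537.1768795   372.92414771] [[0.256, 0.926, 0.276], [-0.967, 0.246, 0.071], [-0.002, -0.285, 0.959]] [285.18515602   0.         257.06202012]
t 0.15 tcp [ 147.1 -555.4  230.6] R [[0.256, -0.0, 0.967], [-0.967, 0.001, 0.256], [-0.001, -1.0, 0.0]] F [-0.4  0.4  0.1] M [0.02 0.   0.08] w 85.5 q [-1.52  0.18  1.61 -0.    1.35 -0.21]
[ 217.44413814 -537.1768795   372.92414771] [[0.256, 0.926, 0.276], [-0.967, 0.246, 0.071], [-0.002, -0.285, 0.959]]schema error: expected keys ax, ay, az, x, y, z, grip
```

```bash

python3 -m handwheel '[{"x":-37.4,"z":31.6,"y":-3},{"x":-37.4,"z":31.6,"y":-3},{"x":-37.4,"z":31.6,"y":-3},{"x":-37.4,"z":31.6,"y":-3},{"x":-37.4,"z":31.6,"y":-3},{"x":-37.4,"z":31.6,"y":-3},{"x":-37.4,"z":31.6,"y":-3},{"x":-37.4,"z":31.6,"y":-3},{"x":-37.4,"z":31.6,"y":-3},{"x":-37.4,"z":31.6,"y":-3},{"x":-37.4,"z":31.6,"y":-3},{"x":-37.4,"z":31.6,"y":-3},{"x":-37.4,"z":31.6,"y":-3},{"x":0,"grip":1}]' || python3 -m handwheel '[{"ax":0,"ay":0,"az":0,"x":-37,"y":-3,"z":31,"grip":1}]'
python3 - <<'E'
from h import *
st();p,d,c=shot('wrist','w1.png');np.savez('w1.npz',p=p,P=cloud(d,c),d=d);print(c['eye'])
E
```

```text
t: 0.25
tcp_pos: [165.8, -514.4, 232.7]
orientation: [0.56, -0.433, 0.432, -0.559]
contact_force: [1.3, 1.0, 0.9]
grip_width: 85.1
t 0.25 tcp [ 165.8 -514.4  232.7] R [[0.252, -0.001, 0.968], [-0.968, 0.001, 0.252], [-0.001, -1.0, -0.001]] F [1.3 1.  0.9] M [ 0.01 -0.01  0.01] w 85.1 q [-1.48  0.1   1.69 -0.    1.35 -0.16]
[ 240.18181286 -488.19740358  374.64811038]schema error: expected keys ax, ay, az, x, y, z, grip
```

View pics/w1.png

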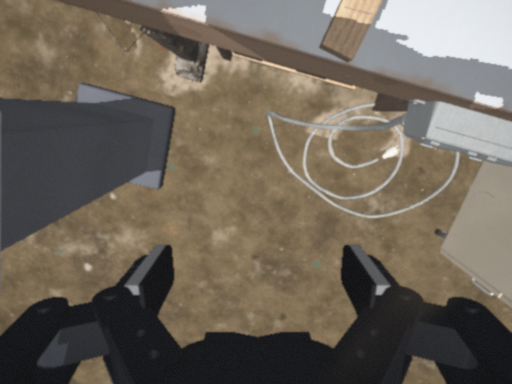

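The view is still over the floor; only one row ran, because every key is required in every row. I'll send full rows.

```bash

python3 -m handwheel '[{"ax":0,"ay":0,"az":0,"x":-37.4,"y":-3,"z":31.6,"grip":1},{"ax":0,"ay":0,"az":0,"x":-37.4,"y":-3,"z":31.6,"grip":1},{"ax":0,"ay":0,"az":0,"x":-37.4,"y":-3,"z":31.6,"grip":1},{"ax":0,"ay":0,"az":0,"x":-37.4,"y":-3,"z":31.6,"grip":1},{"ax":0,"ay":0,"az":0,"x":-37.4,"y":-3,"z":31.6,"grip":1},{"ax":0,"ay":0,"az":0,"x":-37.4,"y":-3,"z":31.6,"grip":1},{"ax":0,"ay":0,"az":0,"x":-37.4,"y":-3,"z":31.6,"grip":1},{"ax":0,"ay":0,"az":0,"x":-37.4,"y":-3,"z":31.6,"grip":1},{"ax":0,"ay":0,"az":0,"x":-37.4,"y":-3,"z":31.6,"grip":1},{"ax":0,"ay":0,"az":0,"x":-37.4,"y":-3,"z":31.6,"grip":1},{"ax":0,"ay":0,"az":0,"x":-37.4,"y":-3,"z":31.6,"grip":1},{"ax":0,"ay":0,"az":0,"x":-37.4,"y":-3,"z":31.6,"grip":1},{"ax":0,"ay":0,"az":0,"x":0,"y":0,"z":0,"grip":1}]'
python3 - <<'E'
from h import *
st();p,d,c=shot('wrist','w2.png');np.savez('w2.npz',p=p,P=cloud(d,c),d=d);print(c['eye'])
E
```

```text
t: 1.6
tcp_pos: [420.5, 24.2, 270.7]
orientation: [-0.561, 0.429, -0.429, 0.563]
contact_force: [-0.2, -0.6, -0.2]
grip_width: 85.4
t 1.6 tcp [420.5  24.2 270.7] R [[0.264, 0.001, 0.964], [-0.964, 0.002, 0.264], [-0.001, -1.0, 0.002]] F [-0.2 -0.6 -0.2] M [-0.    0.01  0.  ] w 85.4 q [-0.23 -0.22  1.92  0.    1.44  1.08]
[489.83214819  40.60735101 412.57521046]
```

View pics/w2.png

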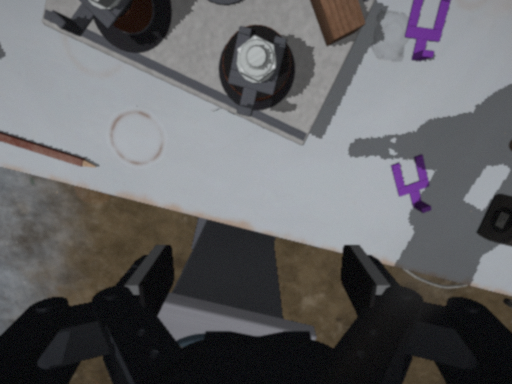

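The nut on b is at (257,58), its tab at (248,105), and drum a is at the top left, near (135,15). Now I'll fit the geometry.

```bash
python3 - <<'E'
from h import *
from scipy.optimize import least_squares
def circ(q):
    f=lambda v:np.hypot(q[:,0]-v[0],q[:,1]-v[1])-v[2]
    r=least_squares(f,[*q[:,:2].mean(0)+[20,-20],30],loss='soft_l1',f_scale=1);return r.x.round(1),np.abs(r.fun).mean().round(2)
P=np.load('side0.npz')['P'].reshape(-1,3)
for n,c in(('a',(535,200)),('b',(515,54))):
    q=P[(np.hypot(P[:,0]-c[0],P[:,1]-c[1])<45)&(P[:,2]>72)&(P[:,2]<105)];print('side',n,len(q),circ(q))
z=np.load('w2.npz');P=z['P'];p=z['p']
N=P.reshape(-1,3);near=np.hypot(N[:,0]-515,N[:,1]-54)<60
for a,b in((56,61),(106,114),(114,117.5),(117.5,121),(134,139),(139,143),(143,148)):
    q=N[near&(N[:,2]>a)&(N[:,2]<b)]
    if len(q): print(a,b,len(q),q.mean(0).round(1),q.min(0).round(),q.max(0).round())
q=N[near&(N[:,2]>100)&(N[:,2]<114)];h=cv2.convexHull(q[:,:2].astype(np.float32))[:,0];print('drum top hull',circ(h),len(h))
c=cv2.resize(p[15:125,195:320],None,fx=6,fy=6,interpolation=cv2.INTER_CUBIC);cv2.imwrite('pics/w2c.png',c)
# rectified view at z=137, 0.25mm/px, x up, y left
C=arm.calibration('wrist');K=np.array(C['mtx']);Rm=R.from_quat(C['rotation']).as_matrix()
print('dist',[k for k in C])
def proj(X):
    v=(np.atleast_2d(X)-C['eye'])@Rm;return np.c_[K[0,0]*v[:,0]/-v[:,2]+K[0,2],K[1,1]*v[:,1]/v[:,2]+K[1,2]]
w=[[515+40,54+40,137],[555,14,137],[475,14,137],[475,94,137]]
M=cv2.getPerspectiveTransform(proj(w).astype(np.float32),np.float32([[0,0],[560,0],[560,560],[0,560]]))
cv2.imwrite('pics/rect.png',cv2.warpPerspective(p,M,(560,560),flags=cv2.INTER_CUBIC))
E
```

```text
side a 171 (array([556.4, 204.8,  25.3]), np.float64(1.34))
side b 198 (array([532.8,  56.8,  32.9]), np.float64(1.51))
56 61 3459 [509.8  51.2  57.5] [472.  -6.  56.] [568. 114.  60.]
106 114 1345 [536.4  53.1 111.1] [491.  20. 106.] [566.  86. 114.]
114 117.5 1360 [524.5  52.7 115.4] [491.  30. 114.] [559.  76. 117.]
117.5 121 153 [533.3  50.7 118.3] [487.  32. 118.] [559.  75. 121.]
134 139 809 [529.2  53.  136.1] [483.  35. 134.] [550.  71. 139.]
139 143 206 [517.   52.4 140.9] [483.  43. 139.] [543.  63. 143.]
143 148 305 [533.1  53.1 144.1] [525.  45. 143.] [541.  62. 146.]
drum top hull (array([533.1,  53.1,  33.2]), np.float64(0.61)) 39
dist ['mtx', 'eye', 'rotation']
```

View pics/rect.png

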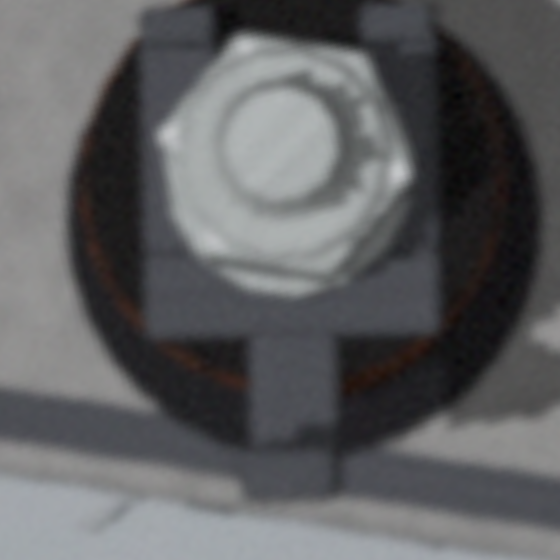

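Drum b has a fitted radius of about 33 mm and drum a about 25 mm, so the larger drum is on spindle b, with its axis at (533.1, 53.1). The rectified view shows hex corners at (247,35), (370,50), (408,172) and (162,135), so the flat normals are at 50° + 60k. The tab points towards -x, near (290,480). I'll take the jaws at a yaw of 50°.

```bash

python3 -m handwheel '[{"ax":0,"ay":-0.145,"az":0,"x":0,"y":0,"z":0,"grip":0.52},{"ax":0,"ay":-0.145,"az":0,"x":0,"y":0,"z":0,"grip":0.52},{"ax":0,"ay":-0.145,"az":0,"x":0,"y":0,"z":0,"grip":0.52},{"ax":0,"ay":-0.145,"az":0,"x":0,"y":0,"z":0,"grip":0.52},{"ax":0,"ay":-0.145,"az":0,"x":0,"y":0,"z":0,"grip":0.52},{"ax":0,"ay":-0.145,"az":0,"x":0,"y":0,"z":0,"grip":0.52},{"ax":0,"ay":-0.145,"az":0,"x":0,"y":0,"z":0,"grip":0.52},{"ax":0,"ay":-0.145,"az":0,"x":0,"y":0,"z":0,"grip":0.52},{"ax":0,"ay":-0.145,"az":0,"x":0,"y":0,"z":0,"grip":0.52},{"ax":0,"ay":-0.145,"az":0,"x":0,"y":0,"z":0,"grip":0.52},{"ax":0,"ay":-0.145,"az":0,"x":0,"y":0,"z":0,"grip":0.52},{"ax":0,"ay":-0.145,"az":0,"x":0,"y":0,"z":0,"grip":0.52},{"ax":0,"ay":-0.145,"az":0,"x":0,"y":0,"z":0,"grip":0.52},{"ax":0,"ay":-0.145,"az":0,"x":0,"y":0,"z":0,"grip":0.52},{"ax":0,"ay":-0.145,"az":0,"x":0,"y":0,"z":0,"grip":0.52},{"ax":0,"ay":0,"az":0,"x":31.5,"y":20,"z":-22.5,"grip":0.52},{"ax":0,"ay":0,"az":0,"x":31.5,"y":25,"z":-22.5,"grip":0.52},{"ax":0,"ay":0,"az":0,"x":31.5,"y":25,"z":-22.5,"grip":0.52},{"ax":0,"ay":0,"az":0,"x":0,"y":0,"z":0,"grip":0.52}]' 30
python3 - <<'E'
from h import *
s=st();p,d,c=shot('wrist','w3.png');np.savez('w3.npz',p=p,P=cloud(d,c),d=d)
Rm=R.from_quat(s['orientation']).as_matrix();print('d tool',(Rm.T@(np.array([533.1,53.1,118])-s['tcp_pos'])).round(1),'yaw',np.degrees(np.arctan2(Rm[1,0],Rm[0,0])))
# fingertip depth in tool frame
T=(cloud(d,c)-s['tcp_pos'])@Rm
m=(np.abs(T[...,0])<45)&(np.abs(T[...,2])<14)&(T[...,1]>-45)&(T[...,1]<12)
q=T[m];print(len(q)); 
for sg in(-1,1):
    k=q[q[:,0]*sg>3]
    if len(k):print(sg,k.min(0).round(1),k.max(0).round(1))
E
```

```text
t: 3.55
tcp_pos: [531.7, 45.7, 193.4]
orientation: [-0.64, -0.292, 0.298, 0.645]
contact_force: [-0.9, -0.7, -0.1]
grip_width: 44.3
t 3.55 tcp [531.7  45.7 193.4] R [[0.651, -0.011, -0.759], [0.759, 0.001, 0.651], [-0.006, -1.0, 0.009]] F [-0.9 -0.7 -0.1] M [0.03 0.09 0.01] w 44.3 q [-0.14  0.13  1.74 -0.    1.28 -1.  ]
d tool [ 7.  75.4  3.1] yaw 49.354189217087054
3245
-1 [-36.5 -45.  -11. ] [-22.4  -3.7  12.8]
1 [ 21.3 -45.  -11.6] [35.5 -3.9 12.7]
```

View pics/w3.png

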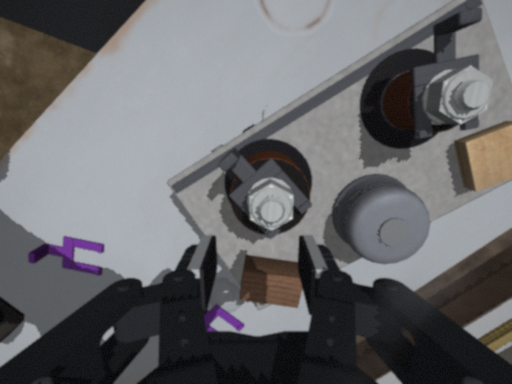

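The nut on b is at (270,205), just ahead of the fingers; the tips are 3.8 mm above the TCP. I'll refine the axis and hex angle from this nearer view.

```bash
python3 - <<'E'
from h import *
from scipy.optimize import least_squares
for f in('w2','w3'):
    N=np.load(f+'.npz')['P'].reshape(-1,3);r=np.hypot(N[:,0]-533,N[:,1]-53)
    s=N[(r<14)&(N[:,2]>142.5)];print(f,'stud',len(s),s.min(0).round(1),s.max(0).round(1),((s.min(0)+s.max(0))/2).round(1),s.mean(0).round(1))
    h=N[(r<22)&(N[:,2]>130)];c=cv2.convexHull(h[:,:2].astype(np.float32))[:,0]
    best=[]
    for a in range(0,60):
        k=np.radians(a+60*np.arange(6));sup=(c@np.c_[np.cos(k),np.sin(k)].T).max(0)
        w=sup[:3]+sup[3:];best.append((w.sum(),a,w.round(1)))
    print(sorted(best,key=lambda b:b[0])[:3])
    a=min(best,key=lambda b:b[0])[1];k=np.radians(a+60*np.arange(3));u=np.c_[np.cos(k),np.sin(k)]
    print('hex centre',np.linalg.lstsq(u,((c@u.T).max(0)+(c@u.T).min(0))/2,rcond=None)[0])
    t=N[(np.abs(N[:,0]-487)<9)&(np.abs(N[:,1]-53)<25)&(N[:,2]>134)];print('tab',len(t),t.min(0).round(1),t.max(0).round(1),t.mean(0).round(1))
    e=N[(np.abs(N[:,2]-115.5)<2.5)&(r<30)];print('plate',cv2.minAreaRect(e[:,:2].astype(np.float32)))
s=st()
Rm=R.from_quat(s['orientation']).as_matrix();print('d tool',(Rm.T@(np.array([533.1,53.1,118])-s['tcp_pos'])).round(1))
E
```

```text
w2 stud 329 [524.4  44.4 142.5] [542.   61.5 146.1] [533.2  52.9 144.3] [533.2  53.1 144. ]
[(np.float64(96.59476367849646), 51, array([32.3, 31.9, 32.4])), (np.float64(96.87918299069001), 50, array([32.4, 32.1, 32.4])), (np.float64(96.95874368537218), 52, array([32.4, 32. , 32.5]))]
hex centre [533.29117117  53.16234717]
tab 135 [483.3  45.4 137.1] [491.2  59.2 141.1] [487.3  52.2 139.1]
plate ((531.5949096679688, 51.46515655517578), (56.701011657714844, 49.59724044799805), 2.49949312210083)
w3 stud 3919 [519.5  46.6 142.5] [543.8  66.  287. ] [531.6  56.3 214.8] [526.8  55.3 260.3]
[(np.float64(115.49637903319841), 27, array([42.4, 36.5, 36.5])), (np.float64(115.5121757920672), 28, array([42.3, 36.5, 36.7])), (np.float64(115.54408001492753), 29, array([42.3, 36.5, 36.8]))]
hex centre [532.1799033   55.68002512]
tab 239 [484.1  48.7 134. ] [492.2  62.6 143.9] [487.9  56.1 141.7]
plate ((532.7238159179688, 53.40387725830078), (59.173709869384766, 58.97808837890625), 64.18359375)
t 3.6 tcp [530.9  45.5 196. ] R [[0.651, -0.009, -0.759], [0.759, 0.001, 0.651], [-0.005, -1.0, 0.007]] F [-0.8 -0.7  0.1] M [ 0.01 -0.04 -0.03] w 43.8 q [-0.14  0.13  1.74 -0.    1.28 -1.  ]
d tool [ 7.6 78.   2.8]
```

The pose was still settling when I took that reading. I'll hold a moment and remeasure.

```bash

python3 -m handwheel '[{"ax":0,"ay":0,"az":0,"x":0,"y":0,"z":0,"grip":0.52},{"ax":0,"ay":0,"az":0,"x":0,"y":0,"z":0,"grip":0.52},{"ax":0,"ay":0,"az":0,"x":0,"y":0,"z":0,"grip":0.52}]' >/dev/null
cat > fit.py <<'E'
from h import *
def nut(P,c0=(533,53),zt=142.5):
    N=P.reshape(-1,3);r=np.hypot(N[:,0]-c0[0],N[:,1]-c0[1])
    s=N[(r<14)&(N[:,2]>zt)&(N[:,2]<150)];print('stud',len(s),((s.min(0)+s.max(0))/2).round(1),s.mean(0).round(1))
    h=N[(r<22)&(N[:,2]>130)&(N[:,2]<150)];c=cv2.convexHull(h[:,:2].astype(np.float32))[:,0]
    b=[]
    for a in range(60):
        k=np.radians(a+60*np.arange(6));sup=(c@np.c_[np.cos(k),np.sin(k)].T).max(0);w=sup[:3]+sup[3:];b.append((w.sum(),a,w.round(1)))
    print(sorted(b,key=lambda x:x[0])[:2])
    t=N[(np.abs(N[:,0]-487)<12)&(np.abs(N[:,1]-53)<25)&(N[:,2]>134)&(N[:,2]<150)];print('tab',len(t),t.min(0).round(1),t.max(0).round(1))
E
python3 - <<'E'
from fit import *
for i in range(2):
    s=st();p,d,c=shot('wrist');nut(cloud(d,c))
Rm=R.from_quat(s['orientation']).as_matrix();print('d tool',(Rm.T@(np.array([533.1,53.1,118])-s['tcp_pos'])).round(1))
E
```

```text
t 3.9 tcp [532.2  46.  202.4] R [[0.651, 0.004, -0.759], [0.759, -0.001, 0.651], [0.002, -1.0, -0.003]] F [0.5 0.8 0.8] M [0.01 0.02 0.04] w 44.5 q [-0.14  0.12  1.74 -0.    1.28 -1.  ]
stud 407 [534.4  56.7 144.6] [534.1  57.  144.5]
[(np.float64(97.21420867783665), 50, array([32. , 32.4, 32.8])), (np.float64(97.31571798090391), 51, array([32. , 32.5, 32.8]))]
tab 219 [484.7  48.7 134.3] [492.8  62.9 141.3]
t 3.95 tcp [532.3  46.2 202.2] R [[0.651, 0.003, -0.759], [0.759, -0.001, 0.651], [0.002, -1.0, -0.003]] F [-0.6 -0.8 -0.1] M [ 0.05  0.05 -0.05] w 44.3 q [-0.14  0.12  1.74 -0.    1.28 -1.  ]
stud 397 [534.4  56.7 144.7] [534.1  57.  144.4]
[(np.float64(97.17853708479532), 50, array([31.8, 32.7, 32.8])), (np.float64(97.20000989497943), 49, array([31.6, 32.9, 32.7]))]
tab 219 [484.6  49.  134.2] [492.8  62.9 141.3]
d tool [ 5.7 84.2  4.1]
```

The two settled views disagree by 4 mm. That fits a camera bias of about 2.3 mm along tool x, so the corrected axis is about (532.7, 55.2). I'll align and come down to just above the stud, then check.

```bash

python3 -m handwheel '[{"ax":0,"ay":0,"az":0,"x":3.5,"y":15,"z":2.8,"grip":0.52},{"ax":0,"ay":0,"az":0,"x":3.5,"y":15,"z":2.8,"grip":0.52},{"ax":0,"ay":0,"az":0,"x":0,"y":15,"z":0,"grip":0.52},{"ax":0,"ay":0,"az":0,"x":0,"y":7,"z":0,"grip":0.52},{"ax":0,"ay":0,"az":0,"x":0,"y":0,"z":0,"grip":0.52},{"ax":0,"ay":0,"az":0,"x":0,"y":0,"z":0,"grip":0.52},{"ax":0,"ay":0,"az":0,"x":0,"y":0,"z":0,"grip":0.52}]' >/dev/null
python3 - <<'E'
from fit import *
s=st();p,d,c=shot('wrist');P=cloud(d,c);nut(P)
Rm=R.from_quat(s['orientation']).as_matrix();T=(P-s['tcp_pos'])@Rm
for sg in(-1,1):
    m=(T[...,0]*sg>8)&(T[...,0]*sg<45)&(np.abs(T[...,2])<12)&(T[...,1]>-30)&(T[...,1]<0);k=T[m];print(sg,k.min(0).round(1),k.max(0).round(1))
cv2.imwrite('pics/w4.png',cv2.resize(p[150:384,110:400],None,fx=2.5,fy=2.5))
E
```

```text
t 4.7 tcp [533.1  55.5 149.4] R [[0.65, 0.002, -0.76], [0.76, -0.0, 0.65], [0.001, -1.0, -0.002]] F [-0.4  0.  -0.2] M [-0.01 -0.03  0.03] w 44.3 q [-0.12  0.18  1.78 -0.    1.18 -0.98]
stud 670 [533.9  56.9 144.6] [533.8  57.1 144.5]
[(np.float64(97.28736713655044), 51, array([31.8, 33. , 32.6])), (np.float64(97.30358264685901), 50, array([31.9, 32.8, 32.7]))]
tab 378 [484.5  48.4 134.2] [492.6  62.9 141.5]
-1 [-35.9 -30.  -11.8] [-21.8  -1.3  11.5]
1 [ 22.1 -30.  -11.2] [36.1 -1.6 11.6]
```

View pics/w4.png

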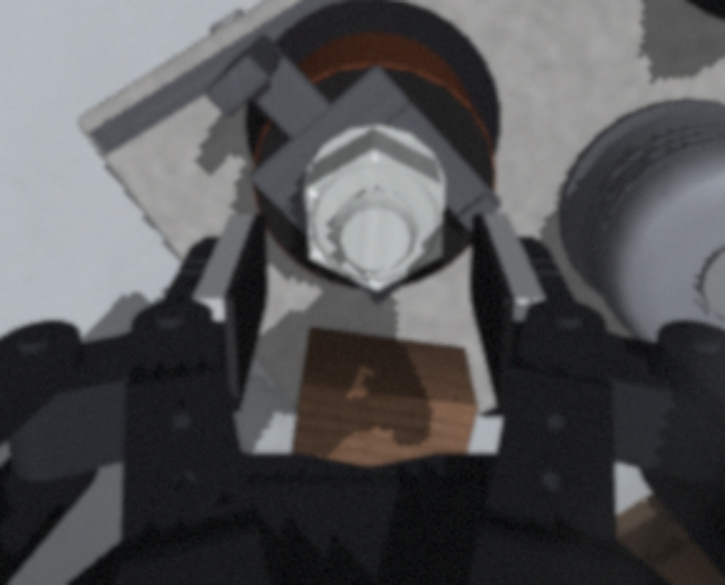

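The fingers straddle the nut symmetrically, with the flats parallel to the pads; the nut is at crop (375,200) and the finger midpoint at 367. I'll shift about 1 mm, descend and close lightly.

```bash

python3 -m handwheel '[{"ax":0,"ay":0,"az":0,"x":1,"y":10,"z":0,"grip":0.52},{"ax":0,"ay":0,"az":0,"x":0,"y":10,"z":0,"grip":0.52},{"ax":0,"ay":0,"az":0,"x":0,"y":7,"z":0,"grip":0.52},{"ax":0,"ay":0,"az":0,"x":0,"y":3,"z":0,"grip":0.52},{"ax":0,"ay":0,"az":0,"x":0,"y":0,"z":0,"grip":0.52},{"ax":0,"ay":0,"az":0,"x":0,"y":0,"z":0,"grip":0.52}]' 20
python3 -c "from h import *;st()"
python3 -m handwheel '[{"ax":0,"ay":0,"az":0,"x":0,"y":0,"z":0,"grip":0.42},{"ax":0,"ay":0,"az":0,"x":0,"y":0,"z":0,"grip":0.38},{"ax":0,"ay":0,"az":0,"x":0,"y":0,"z":0,"grip":0.34},{"ax":0,"ay":0,"az":0,"x":0,"y":0,"z":0,"grip":0.34},{"ax":0,"ay":0,"az":0,"x":0,"y":0,"z":0,"grip":0.34}]' 20
python3 -c "from h import *;st()"
```

```text
t: 5.35
tcp_pos: [533.1, 56.3, 118.3]
orientation: [-0.642, -0.296, 0.296, 0.642]
contact_force: [-0.4, 0.7, 0.8]
grip_width: 44.4
t 5.35 tcp [533.1  56.3 118.3] R [[0.65, -0.0, -0.76], [0.76, -0.0, 0.65], [-0.0, -1.0, 0.0]] F [-0.4  0.7  0.8] M [ 0.04 -0.01  0.01] w 44.4 q [-0.12  0.23  1.8  -0.    1.12 -0.98]
t: 5.85
tcp_pos: [533.9, 56.7, 119.0]
orientation: [0.642, 0.296, -0.295, -0.642]
contact_force: [2.9, 3.9, 2.6]
grip_width: 31.6
t 5.85 tcp [533.9  56.7 119. ] R [[0.65, 0.002, -0.76], [0.76, 0.0, 0.65], [0.002, -1.0, -0.001]] F [2.9 3.9 2.6] M [ 0.69 -0.52  0.04] w 31.6 q [-0.12  0.23  1.8   0.    1.11 -0.98]
```

Gripped, at 31.6 mm. Next I'll nudge out the side force and try 0.1 rad anticlockwise.

```bash

python3 -m handwheel '[{"ax":0,"ay":0,"az":0,"x":0.8,"y":0,"z":0,"grip":0.3},{"ax":0,"ay":0,"az":0,"x":0,"y":0,"z":0,"grip":0.3},{"ax":0,"ay":0,"az":0,"x":0,"y":0,"z":0,"grip":0.3}]' 40 >/dev/null
python3 -c "from h import *;st()"
python3 -m handwheel '[{"ax":0,"ay":-0.05,"az":0,"x":0,"y":0,"z":0,"grip":0.3},{"ax":0,"ay":-0.05,"az":0,"x":0,"y":0,"z":0,"grip":0.3},{"ax":0,"ay":0,"az":0,"x":0,"y":0,"z":0,"grip":0.3},{"ax":0,"ay":0,"az":0,"x":0,"y":0,"z":0,"grip":0.3}]' >/dev/null
python3 -c "from h import *;st()"
python3 -m handwheel '[{"ax":0,"ay":0.05,"az":0,"x":0,"y":0,"z":0,"grip":0.3},{"ax":0,"ay":0.05,"az":0,"x":0,"y":0,"z":0,"grip":0.3},{"ax":0,"ay":0,"az":0,"x":0,"y":0,"z":0,"grip":0.3},{"ax":0,"ay":0,"az":0,"x":0,"y":0,"z":0,"grip":0.3}]' >/dev/null
python3 -c "from h import *;st()"
python3 -m handwheel '[{"ax":0,"ay":0.05,"az":0,"x":0,"y":0,"z":0,"grip":0.3},{"ax":0,"ay":0.05,"az":0,"x":0,"y":0,"z":0,"grip":0.3},{"ax":0,"ay":0,"az":0,"x":0,"y":0,"z":0,"grip":0.3},{"ax":0,"ay":0,"az":0,"x":0,"y":0,"z":0,"grip":0.3}]' >/dev/null
python3 -c "from h import *;st()"
```

```text
t 6.15 tcp [533.9  56.7 119.1] R [[0.65, 0.001, -0.76], [0.76, -0.001, 0.65], [0.0, -1.0, -0.001]] F [0.7 2.2 5.9] M [ 0.31 -0.06  0.05] w 31.2 q [-0.12  0.23  1.8  -0.    1.12 -0.98]
t 6.55 tcp [533.9  56.7 119.1] R [[0.571, 0.001, -0.821], [0.821, -0.0, 0.571], [0.0, -1.0, -0.001]] F [-0.2  2.1  5.7] M [ 0.33 -0.06 -0.06] w 30.7 q [-0.12  0.23  1.8  -0.    1.12 -1.08]
t 6.95 tcp [534.   56.7 119.1] R [[0.65, 0.001, -0.76], [0.76, -0.001, 0.65], [0.0, -1.0, -0.001]] F [-0.1  1.9  5.2] M [ 0.3  -0.06  0.15] w 30.8 q [-0.12  0.23  1.8  -0.    1.12 -0.98]
t 7.35 tcp [534.   56.8 119.1] R [[0.722, 0.001, -0.691], [0.691, -0.001, 0.722], [0.0, -1.0, -0.001]] F [0.7 2.7 6.2] M [ 0.33 -0.15  0.29] w 31.2 q [-0.11  0.23  1.8  -0.    1.12 -0.88]
```

Anticlockwise gives only about -0.1 N m (drag), while clockwise builds up to +0.29 N m (the spring lock). Nut b therefore loosens anticlockwise. I'll turn a little further to confirm, then go on.

```bash

python3 -m handwheel '[{"ax":0,"ay":-0.1,"az":0,"x":0,"y":0,"z":0,"grip":0.3},{"ax":0,"ay":-0.1,"az":0,"x":0,"y":0,"z":0,"grip":0.3},{"ax":0,"ay":-0.1,"az":0,"x":0,"y":-0.1,"z":0,"grip":0.3},{"ax":0,"ay":0,"az":0,"x":0,"y":0,"z":0,"grip":0.3}]' >/dev/null
python3 -c "from h import *;st()"
python3 -m handwheel '[{"ax":0,"ay":-0.1,"az":0,"x":0,"y":-0.13,"z":0,"grip":0.3},{"ax":0,"ay":-0.1,"az":0,"x":0,"y":-0.13,"z":0,"grip":0.3},{"ax":0,"ay":-0.1,"az":0,"x":0,"y":-0.13,"z":0,"grip":0.3},{"ax":0,"ay":0,"az":0,"x":0,"y":0,"z":0,"grip":0.3}]' >/dev/null
python3 -c "from h import *;st()"
```

```text
t 7.75 tcp [533.9  56.7 119.2] R [[0.484, 0.001, -0.875], [0.875, -0.001, 0.484], [-0.0, -1.0, -0.001]] F [-0.5  2.1  6.6] M [ 0.24 -0.03 -0.12] w 31.2 q [-0.12  0.23  1.8  -0.    1.12 -1.18]
t 8.15 tcp [533.9  56.6 119.6] R [[0.204, 0.001, -0.979], [0.979, -0.001, 0.204], [-0.001, -1.0, -0.001]] F [0.5 0.4 5.9] M [ 0.21  0.01 -0.12] w 30.8 q [-0.12  0.23  1.8  -0.    1.12 -1.48]
```

The torque is steady at -0.12 N m and the nut is rising, so it is loosening.

```bash

python3 -m handwheel '[{"ax":0,"ay":-0.13,"az":0,"x":0,"y":-0.17,"z":0,"grip":0.3},{"ax":0,"ay":-0.13,"az":0,"x":0,"y":-0.17,"z":0,"grip":0.3},{"ax":0,"ay":-0.13,"az":0,"x":0,"y":-0.17,"z":0,"grip":0.3},{"ax":0,"ay":-0.13,"az":0,"x":0,"y":-0.17,"z":0,"grip":0.3},{"ax":0,"ay":-0.13,"az":0,"x":0,"y":-0.17,"z":0,"grip":0.3},{"ax":0,"ay":-0.13,"az":0,"x":0,"y":-0.17,"z":0,"grip":0.3}]' >/dev/null
python3 -c "from h import *;st()"
python3 -m handwheel '[{"ax":0,"ay":-0.13,"az":0,"x":0,"y":-0.17,"z":0,"grip":0.3},{"ax":0,"ay":-0.13,"az":0,"x":0,"y":-0.17,"z":0,"grip":0.3},{"ax":0,"ay":-0.13,"az":0,"x":0,"y":-0.17,"z":0,"grip":0.3},{"ax":0,"ay":-0.13,"az":0,"x":0,"y":-0.17,"z":0,"grip":0.3},{"ax":0,"ay":-0.13,"az":0,"x":0,"y":-0.17,"z":0,"grip":0.3},{"ax":0,"ay":-0.13,"az":0,"x":0,"y":-0.17,"z":0,"grip":0.3},{"ax":0,"ay":0,"az":0,"x":0,"y":0,"z":0,"grip":0.3},{"ax":0,"ay":0,"az":0,"x":0,"y":0,"z":0,"grip":0.3}]' >/dev/null
python3 -c "from h import *;st()"
```

```text
t 8.75 tcp [533.9  56.2 120.6] R [[-0.546, 0.001, -0.838], [0.838, -0.001, -0.546], [-0.001, -1.0, 0.0]] F [0.2 0.1 6. ] M [-0.09 -0.06 -0.15] w 30.9 q [-0.12  0.22  1.8  -0.    1.12 -2.26]
t 9.55 tcp [534.2  56.  121.6] R [[-0.976, 0.001, -0.219], [0.219, -0.002, -0.976], [-0.002, -1.0, 0.001]] F [ 1.8 -2.   5.7] M [-0.31 -0.17 -0.07] w 31.2 q [-0.12  0.22  1.8  -0.    1.12 -3.04]
```

The nut is loosened by about 2.0 rad. I'll regrip 120° back and add another 1.4 rad.

```bash

python3 -m handwheel '[{"ax":0,"ay":0,"az":0,"x":0,"y":0,"z":0,"grip":0.5},{"ax":0,"ay":0,"az":0,"x":0,"y":0,"z":0,"grip":0.5},{"ax":0,"ay":0,"az":0,"x":0,"y":0,"z":0,"grip":0.5}]' 20
python3 -c "from h import *;st()"
python3 -m handwheel '[{"ax":0,"ay":0.14,"az":0,"x":0,"y":0,"z":0,"grip":0.5},{"ax":0,"ay":0.14,"az":0,"x":0,"y":0,"z":0,"grip":0.5},{"ax":0,"ay":0.14,"az":0,"x":0,"y":0,"z":0,"grip":0.5},{"ax":0,"ay":0.14,"az":0,"x":0,"y":0,"z":0,"grip":0.5},{"ax":0,"ay":0.14,"az":0,"x":0,"y":0,"z":0,"grip":0.5},{"ax":0,"ay":0.14,"az":0,"x":0,"y":0,"z":0,"grip":0.5},{"ax":0,"ay":0.14,"az":0,"x":0,"y":0,"z":0,"grip":0.5},{"ax":0,"ay":0.14,"az":0,"x":0,"y":0,"z":0,"grip":0.5},{"ax":0,"ay":0.14,"az":0,"x":0,"y":0,"z":0,"grip":0.5},{"ax":0,"ay":0.14,"az":0,"x":0,"y":0,"z":0,"grip":0.5},{"ax":0,"ay":0.14,"az":0,"x":0,"y":0,"z":0,"grip":0.5},{"ax":0,"ay":0.14,"az":0,"x":0,"y":0,"z":0,"grip":0.5},{"ax":0,"ay":0.14,"az":0,"x":0,"y":0,"z":0,"grip":0.5},{"ax":0,"ay":0.14,"az":0,"x":0,"y":0,"z":0,"grip":0.5},{"ax":0,"ay":0.135,"az":0,"x":0,"y":0,"z":0,"grip":0.5},{"ax":0,"ay":0,"az":0,"x":0,"y":0,"z":0,"grip":0.5}]' 20 >/dev/null
python3 -c "from h import *;st()"
python3 -m handwheel '[{"ax":0,"ay":0,"az":0,"x":0,"y":0,"z":0,"grip":0.38},{"ax":0,"ay":0,"az":0,"x":0,"y":0,"z":0,"grip":0.3},{"ax":0,"ay":0,"az":0,"x":0,"y":0,"z":0,"grip":0.3},{"ax":0,"ay":0,"az":0,"x":0,"y":0,"z":0,"grip":0.3}]' 30 >/dev/null
python3 -c "from h import *;st()"
```

```text
t: 9.85
tcp_pos: [532.8, 57.0, 120.1]
orientation: [-0.077, -0.703, 0.703, 0.078]
contact_force: [-0.1, 1.3, 1.4]
grip_width: 42.8
t 9.85 tcp [532.8  57.  120.1] R [[-0.976, -0.002, -0.218], [0.218, 0.0, -0.976], [0.002, -1.0, 0.0]] F [-0.1  1.3  1.4] M [0.03 0.   0.  ] w 42.8 q [-0.11  0.22  1.8  -0.    1.12 -3.04]
t 11.45 tcp [533.1  57.1 120.4] R [[0.677, -0.001, -0.736], [0.736, 0.0, 0.677], [-0.001, -1.0, 0.001]] F [-0.  -0.4 -0.1] M [0.02 0.05 0.01] w 42.8 q [-0.11  0.22  1.8  -0.    1.12 -0.94]
t 11.85 tcp [533.6  57.1 121. ] R [[0.676, 0.0, -0.737], [0.737, 0.0, 0.676], [0.0, -1.0, 0.0]] F [-1.3  0.3  4.4] M [ 0.2   0.18 -0.03] w 31.0 q [-0.11  0.22  1.8   0.    1.12 -0.94]
```

```bash

python3 -m handwheel '[{"ax":0,"ay":-0.1,"az":0,"x":0,"y":-0.13,"z":0,"grip":0.3},{"ax":0,"ay":-0.1,"az":0,"x":0,"y":-0.13,"z":0,"grip":0.3},{"ax":0,"ay":-0.1,"az":0,"x":0,"y":-0.13,"z":0,"grip":0.3}]' 40 >/dev/null
python3 -c "from h import *;st()"
python3 -m handwheel '[{"ax":0,"ay":-0.14,"az":0,"x":0,"y":-0.18,"z":0,"grip":0.3},{"ax":0,"ay":-0.14,"az":0,"x":0,"y":-0.18,"z":0,"grip":0.3},{"ax":0,"ay":-0.14,"az":0,"x":0,"y":-0.18,"z":0,"grip":0.3},{"ax":0,"ay":-0.14,"az":0,"x":0,"y":-0.18,"z":0,"grip":0.3},{"ax":0,"ay":-0.14,"az":0,"x":0,"y":-0.18,"z":0,"grip":0.3},{"ax":0,"ay":-0.14,"az":0,"x":0,"y":-0.18,"z":0,"grip":0.3},{"ax":0,"ay":-0.14,"az":0,"x":0,"y":-0.18,"z":0,"grip":0.3},{"ax":0,"ay":-0.14,"az":0,"x":0,"y":-0.18,"z":0,"grip":0.3},{"ax":0,"ay":0,"az":0,"x":0,"y":0,"z":0,"grip":0.3},{"ax":0,"ay":0,"az":0,"x":0,"y":0,"z":0,"grip":0.3}]' >/dev/null
python3 -c "from h import *;st()"
python3 -m handwheel '[{"ax":0,"ay":0,"az":0,"x":0,"y":0,"z":0,"grip":0.52},{"ax":0,"ay":0,"az":0,"x":0,"y":0,"z":0,"grip":0.52},{"ax":0,"ay":0,"az":0,"x":0,"y":0,"z":0,"grip":0.52},{"ax":0,"ay":0,"az":0,"x":0,"y":-15,"z":0,"grip":0.52},{"ax":0,"ay":0,"az":0,"x":0,"y":-25,"z":0,"grip":0.52},{"ax":0,"ay":0,"az":0,"x":0,"y":-25,"z":0,"grip":0.52}]' 20 >/dev/null
python3 -c "from h import *;st()"
```

```text
t 12.15 tcp [533.4  56.9 121.4] R [[0.424, -0.0, -0.906], [0.906, -0.0, 0.424], [-0.0, -1.0, 0.0]] F [-1.8  0.4  4.9] M [ 0.01  0.33 -0.11] w 31.1 q [-0.12  0.22  1.8  -0.    1.12 -1.25]
t 13.15 tcp [533.6  56.  122.9] R [[-0.624, -0.0, -0.782], [0.782, -0.002, -0.624], [-0.001, -1.0, 0.001]] F [-3.  -4.9  5.4] M [-0.85  0.39 -0.06] w 30.9 q [-0.12  0.22  1.8  -0.    1.12 -2.36]
t 13.75 tcp [533.   57.3 187.7] R [[-0.626, -0.002, -0.78], [0.78, 0.001, -0.626], [0.001, -1.0, 0.001]] F [-0.1 -0.2  0.9] M [-0.03 -0.02  0.03] w 44.3 q [-0.11  0.14  1.75  0.    1.26 -2.36]
```

```bash

python3 -m handwheel '[{"ax":0,"ay":0.135,"az":0,"x":0,"y":0,"z":0,"grip":0.52},{"ax":0,"ay":0.135,"az":0,"x":0,"y":0,"z":0,"grip":0.52},{"ax":0,"ay":0.135,"az":0,"x":0,"y":0,"z":0,"grip":0.52},{"ax":0,"ay":0.135,"az":0,"x":0,"y":0,"z":0,"grip":0.52},{"ax":0,"ay":0.135,"az":0,"x":0,"y":0,"z":0,"grip":0.4},{"ax":0,"ay":0,"az":0,"x":0,"y":0,"z":22,"grip":0.4},{"ax":0,"ay":0,"az":0,"x":0,"y":7,"z":22,"grip":0.4},{"ax":0,"ay":0,"az":0,"x":0,"y":0,"z":0,"grip":0.4},{"ax":0,"ay":0,"az":0,"x":0,"y":0,"z":0,"grip":0.4},{"ax":0,"ay":0,"az":0,"x":0,"y":0,"z":0,"grip":0.4}]' 20 >/dev/null
python3 - <<'E'
from fit import *
s=st();p,d,c=shot('wrist');P=cloud(d,c);nut(P,(533.5,56.5))
N=P.reshape(-1,3)
t=N[(np.abs(N[:,0]-488)<12)&(np.abs(N[:,1]-56)<20)&(N[:,2]>138)&(N[:,2]<145)];print('tabrect',cv2.minAreaRect(t[:,:2].astype(np.float32)))
e=N[(np.hypot(N[:,0]-533.5,N[:,1]-56.5)<34)&(N[:,2]>114)&(N[:,2]<118)];print('plate',cv2.minAreaRect(e[:,:2].astype(np.float32)))
h=N[(np.hypot(N[:,0]-533.5,N[:,1]-56.5)<17)&(N[:,2]>135)&(N[:,2]<143.5)];print('hex top z',np.median(h[:,2]))
Rm=R.from_quat(s['orientation']).as_matrix();T=(P-s['tcp_pos'])@Rm
for sg in(-1,1):
    m=(T[...,0]*sg>8)&(T[...,0]*sg<45)&(np.abs(T[...,2])<12)&(T[...,1]>-30)&(T[...,1]<0);k=T[m];print(sg,k.min(0).round(1),k.max(0).round(1))
cv2.imwrite('pics/w5.png',cv2.resize(p[100:384,110:400],None,fx=2,fy=2))
E
```

```text
t 14.75 tcp [490.6  56.8 181.2] R [[-0.002, 0.001, -1.0], [1.0, -0.0, -0.002], [-0.0, -1.0, -0.001]] F [ 0.8 -0.3 -0. ] M [-0.    0.04 -0.01] w 34.2 q [-0.13  0.05  1.86  0.    1.23 -1.7 ]
stud 416 [533.5  56.5 144.6] [533.3  56.7 144.5]
[(np.float64(98.35998978565559), 5, array([33.4, 32.5, 32.4])), (np.float64(98.48959971439834), 6, array([33.5, 32.6, 32.4]))]
tab 248 [484.2  49.  134.1] [491.9  62.3 141.3]
tabrect ((488.07977294921875, 55.66777038574219), (7.666977405548096, 13.185455322265625), 0.4714650809764862)
plate ((530.8711547851562, 56.651329040527344), (59.168067932128906, 46.01205825805664), 1.6516562700271606)
hex top z 140.72059591321425
-1 [-30.6 -30.  -11.6] [-16.7  -0.8  11.5]
1 [ 16.9 -30.  -11.3] [30.9 -0.5 11.5]
```

View pics/w5.png

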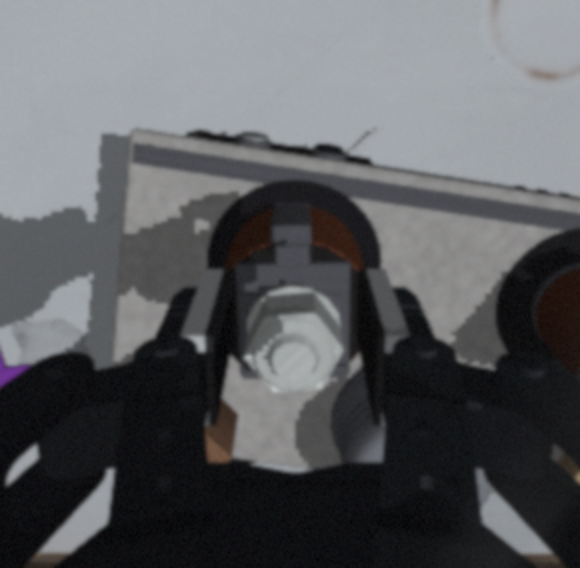

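The nut has risen by about 4 mm. The tab is at (488.1, 55.7), which is (292,225) in the crop, and points 1° off -x. Next I'll descend onto the tab and grip it.

```bash

python3 -m handwheel '[{"ax":0,"ay":-0.02,"az":0,"x":-1,"y":20,"z":2.5,"grip":0.4},{"ax":0,"ay":0,"az":0,"x":0,"y":20,"z":0,"grip":0.4},{"ax":0,"ay":0,"az":0,"x":0,"y":15,"z":0,"grip":0.4},{"ax":0,"ay":0,"az":0,"x":0,"y":8,"z":0,"grip":0.4},{"ax":0,"ay":0,"az":0,"x":0,"y":0,"z":0,"grip":0.4},{"ax":0,"ay":0,"az":0,"x":0,"y":0,"z":0,"grip":0.4}]' 20 >/dev/null
python3 -c "from h import *;st()"
python3 -m handwheel '[{"ax":0,"ay":0,"az":0,"x":0,"y":0,"z":0,"grip":0.28},{"ax":0,"ay":0,"az":0,"x":0,"y":0,"z":0,"grip":0.2},{"ax":0,"ay":0,"az":0,"x":0,"y":0,"z":0,"grip":0.12},{"ax":0,"ay":0,"az":0,"x":0,"y":0,"z":0,"grip":0.12}]' 20 >/dev/null
python3 -c "from h import *;st()"
```

```text
t 15.4 tcp [487.8  55.8 118.2] R [[-0.022, 0.001, -1.0], [1.0, -0.0, -0.022], [-0.0, -1.0, -0.001]] F [0.1 0.8 0.4] M [ 0.02  0.03 -0.03] w 34.4 q [-0.13  0.13  1.91  0.    1.1  -1.72]
t 15.8 tcp [487.6  55.8 118.4] R [[-0.022, 0.001, -1.0], [1.0, -0.0, -0.022], [-0.0, -1.0, -0.001]] F [-0.7 -0.1  3.2] M [-0.01  0.08 -0.06] w 12.8 q [-0.13  0.13  1.91 -0.    1.1  -1.72]
```

```bash

python3 -m handwheel '[{"ax":0,"ay":0,"az":0,"x":0,"y":0,"z":0,"grip":0.08},{"ax":0,"ay":0,"az":0,"x":0,"y":-0.8,"z":0,"grip":0.08},{"ax":0,"ay":0,"az":0,"x":0,"y":0,"z":0,"grip":0.08},{"ax":0,"ay":0,"az":0,"x":0,"y":0,"z":2,"grip":0.08},{"ax":0,"ay":0,"az":0,"x":0,"y":0,"z":2,"grip":0.08},{"ax":0,"ay":0,"az":0,"x":0,"y":0,"z":0,"grip":0.08}]' 45 >/dev/null
python3 -c "from h import *;st()"
python3 -m handwheel '[{"ax":0,"ay":0,"az":0,"x":0,"y":0,"z":2,"grip":0.08},{"ax":0,"ay":0,"az":0,"x":0,"y":0,"z":3,"grip":0.08},{"ax":0,"ay":0,"az":0,"x":0,"y":0,"z":3,"grip":0.08}]' >/dev/null
python3 -c "from h import *;st()"
```

```text
t 16.4 tcp [483.   55.8 118.5] R [[-0.022, 0.0, -1.0], [1.0, -0.0, -0.022], [-0.0, -1.0, -0.0]] F [1.2 0.2 0.7] M [ 0.04 -0.11 -0.02] w 12.5 q [-0.13  0.12  1.92  0.    1.1  -1.72]
t 16.7 tcp [474.9  55.6 118.4] R [[-0.022, 0.0, -1.0], [1.0, -0.0, -0.022], [-0.0, -1.0, -0.0]] F [1.7 0.  1. ] M [-0.02 -0.24 -0.01] w 13.0 q [-0.13  0.1   1.94 -0.    1.09 -1.73]
```

```bash

python3 -m handwheel '[{"ax":0,"ay":0,"az":0,"x":0,"y":0,"z":4,"grip":0.08},{"ax":0,"ay":0,"az":0,"x":0,"y":0,"z":4,"grip":0.08},{"ax":0,"ay":0,"az":0,"x":0,"y":0,"z":4,"grip":0.08},{"ax":0,"ay":0,"az":0,"x":0,"y":0,"z":4,"grip":0.08}]' >/dev/null
python3 -c "from h import *;st()"
python3 -m handwheel '[{"ax":0,"ay":0,"az":0,"x":0,"y":0,"z":4,"grip":0.08},{"ax":0,"ay":0,"az":0,"x":0,"y":0,"z":4,"grip":0.08},{"ax":0,"ay":0,"az":0,"x":0,"y":0,"z":4,"grip":0.08},{"ax":0,"ay":0,"az":0,"x":0,"y":0,"z":4,"grip":0.08},{"ax":0,"ay":0,"az":0,"x":0,"y":0,"z":5,"grip":0.08},{"ax":0,"ay":0,"az":0,"x":0,"y":0,"z":5,"grip":0.08},{"ax":0,"ay":0,"az":0,"x":0,"y":0,"z":5,"grip":0.08},{"ax":0,"ay":0,"az":0,"x":0,"y":0,"z":5,"grip":0.08},{"ax":0,"ay":0,"az":0,"x":0,"y":0,"z":0,"grip":0.08},{"ax":0,"ay":0,"az":0,"x":0,"y":0,"z":0,"grip":0.08}]' >/dev/null
python3 - <<'E'
from h import *
st();p,d,c=shot('wrist');P=cloud(d,c);N=P.reshape(-1,3)
for a,b in((108,113),(113,117),(117,121),(121,126),(136,142)):
    q=N[(N[:,2]>a)&(N[:,2]<b)&(N[:,0]<500)&(np.abs(N[:,1]-55)<24)&(N[:,0]>400)]
    if len(q):print(a,b,len(q),q.min(0).round(1),q.max(0).round(1))
cv2.imwrite('pics/w6.png',cv2.resize(p[80:384,110:400],None,fx=2,fy=2))
E
```

```text
t 17.1 tcp [458.6  55.3 118.4] R [[-0.022, -0.0, -1.0], [1.0, 0.0, -0.022], [0.0, -1.0, 0.0]] F [ 0.3 -0.9  0.5] M [ 0.01 -0.15  0.02] w 12.9 q [-0.14  0.07  1.98 -0.    1.09 -1.73]
t 18.1 tcp [423.1  54.4 118.5] R [[-0.022, 0.0, -1.0], [1.0, -0.0, -0.022], [-0.0, -1.0, -0.0]] F [ 0.6  0.4 -0.8] M [ 0.05  0.03 -0.  ] w 12.9 q [-0.15 -0.01  2.07  0.    1.09 -1.74]
113 117 748 [419.6  43.7 113.3] [482.5  68.  116.9]
117 121 85 [419.1  48.2 117. ] [456.7  60.9 121. ]
121 126 198 [411.8  36.9 121.1] [420.9  72.4 126. ]
136 142 782 [411.3  34.5 136. ] [427.7  74.2 142. ]
```

View pics/w6.png

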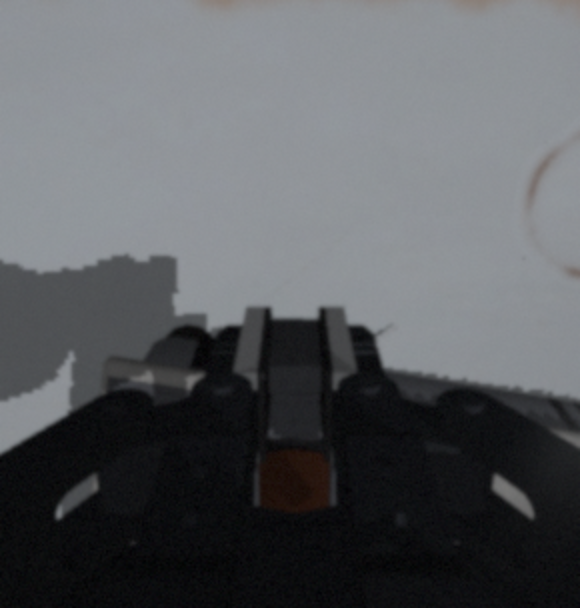

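The washer is held level in the fingers at (295,380) and clear of the spindle. I'll carry it to the clear bench at the front right and lower it.

```bash

python3 -m handwheel '[{"ax":0,"ay":0,"az":0,"x":-20,"y":0,"z":16,"grip":0.08},{"ax":0,"ay":0,"az":0,"x":-30,"y":0,"z":16,"grip":0.08},{"ax":0,"ay":0,"az":0,"x":-25,"y":10,"z":16,"grip":0.08},{"ax":0,"ay":0,"az":0,"x":-10,"y":25,"z":0,"grip":0.08},{"ax":0,"ay":0,"az":0,"x":0,"y":30,"z":0,"grip":0.08},{"ax":0,"ay":0,"az":0,"x":0,"y":20,"z":0,"grip":0.08},{"ax":0,"ay":0,"az":0,"x":0,"y":10,"z":0,"grip":0.08},{"ax":0,"ay":0,"az":0,"x":0,"y":0,"z":0,"grip":0.08},{"ax":0,"ay":0,"az":0,"x":0,"y":0,"z":0,"grip":0.08}]' >/dev/null
python3 -c "from h import *;st()"
```

```text
t 19.05 tcp [377.6 -31.7  24. ] R [[-0.023, 0.001, -1.0], [1.0, -0.0, -0.023], [-0.0, -1.0, -0.001]] F [-0.5  1.2  0.1] M [-0.01  0.02  0.  ] w 12.7 q [-0.4   0.08  2.22  0.    0.84 -1.99]
```

```bash

python3 -m handwheel '[{"ax":0,"ay":0,"az":0,"x":0,"y":7,"z":0,"grip":0.08},{"ax":0,"ay":0,"az":0,"x":0,"y":5,"z":0,"grip":0.08},{"ax":0,"ay":0,"az":0,"x":0,"y":3,"z":0,"grip":0.08},{"ax":0,"ay":0,"az":0,"x":0,"y":0,"z":0,"grip":0.08},{"ax":0,"ay":0,"az":0,"x":0,"y":0,"z":0,"grip":0.08}]' 20 >/dev/null
python3 -c "from h import *;st()"
python3 -m handwheel '[{"ax":0,"ay":0,"az":0,"x":0,"y":1,"z":0,"grip":0.08},{"ax":0,"ay":0,"az":0,"x":0,"y":0,"z":0,"grip":0.16},{"ax":0,"ay":0,"az":0,"x":0,"y":0,"z":0,"grip":0.22},{"ax":0,"ay":0,"az":0,"x":0,"y":0,"z":0,"grip":0.3},{"ax":0,"ay":0,"az":0,"x":0,"y":0,"z":0,"grip":0.35},{"ax":0,"ay":0,"az":0,"x":0,"y":-15,"z":0,"grip":0.35},{"ax":0,"ay":0,"az":0,"x":0,"y":-40,"z":0,"grip":0.35},{"ax":0,"ay":0,"az":0,"x":0,"y":-50,"z":0,"grip":1},{"ax":0,"ay":0,"az":0,"x":0,"y":-50,"z":0,"grip":1},{"ax":0,"ay":0,"az":0,"x":0,"y":-30,"z":0,"grip":1},{"ax":0,"ay":0,"az":0,"x":0,"y":0,"z":0,"grip":1},{"ax":0,"ay":0,"az":0,"x":0,"y":0,"z":0,"grip":1}]' 20 >/dev/null
python3 - <<'E'
from h import *
st();p,d,c=shot('wrist');P=cloud(d,c);N=P.reshape(-1,3)
q=N[(N[:,2]>3)&(N[:,2]<40)&(np.abs(N[:,0]-410)<60)&(np.abs(N[:,1]+32)<40)];print(len(q),q.min(0),q.max(0))
cv2.imwrite('pics/w7.png',p)
E
```

```text
t 19.55 tcp [377.  -31.6   8.5] R [[-0.022, -0.0, -1.0], [1.0, 0.0, -0.022], [0.0, -1.0, 0.0]] F [-0.8 -0.3 -1.2] M [-0.    0.02  0.01] w 13.0 q [-0.4   0.12  2.23  0.    0.8  -1.99]
t 20.75 tcp [377.3 -31.7 192.8] R [[-0.022, 0.002, -1.0], [1.0, -0.001, -0.022], [-0.001, -1.0, -0.002]] F [ 0.3  0.5 -0.8] M [ 0.01  0.02 -0.  ] w 85.4 q [-0.4  -0.26  2.11  0.    1.29 -1.99]
460 [372.25892136 -52.50099631   3.00026302] [447.60979502  -7.18340888  27.99962369]
```

View pics/w7.png

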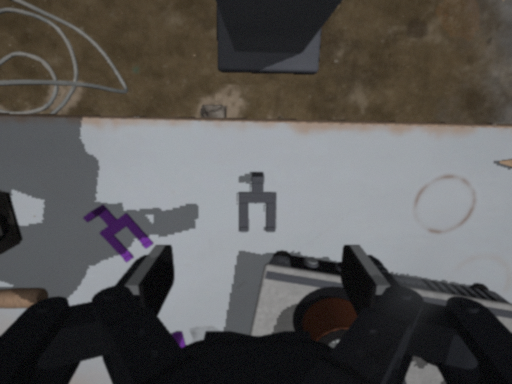

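The washer lies flat on the bench at (257,200). Now the drum: I'll move over spindle b.

```bash

python3 -m handwheel '[{"ax":0,"ay":0,"az":0,"x":21.2,"y":0,"z":-39.5,"grip":1},{"ax":0,"ay":0,"az":0,"x":21.2,"y":0,"z":-39.5,"grip":1},{"ax":0,"ay":0,"az":0,"x":21.2,"y":0,"z":-39.5,"grip":1},{"ax":0,"ay":0,"az":0,"x":21.2,"y":10,"z":-39.5,"grip":1},{"ax":0,"ay":0,"az":0,"x":0,"y":10,"z":0,"grip":1},{"ax":0,"ay":0,"az":0,"x":0,"y":0,"z":0,"grip":1},{"ax":0,"ay":0,"az":0,"x":0,"y":0,"z":0,"grip":1},{"ax":0,"ay":0,"az":0,"x":0,"y":0,"z":0,"grip":1}]' 20 >/dev/null
python3 - <<'E'
from fit import *
s=st();p,d,c=shot('wrist');P=cloud(d,c);nut(P,(533.5,56.5))
N=P.reshape(-1,3);q=N[(np.hypot(N[:,0]-533.5,N[:,1]-56.5)<40)&(N[:,2]>105)&(N[:,2]<114)]
print('drum',cv2.minEnclosingCircle(q[:,:2].astype(np.float32)),np.median(q[:,2]))
E
```

```text
t 21.6 tcp [532.2  56.2 172.5] R [[-0.021, -0.0, -1.0], [1.0, -0.0, -0.021], [-0.0, -1.0, 0.0]] F [-0.4 -1.2 -0.4] M [-0.01  0.01 -0.02] w 85.3 q [-0.12  0.15  1.76 -0.    1.22 -1.71]
stud 614 [533.7  56.4 145. ] [533.8  56.4 144.7]
[(np.float64(97.28962991538958), 5, array([32.8, 32.2, 32.2])), (np.float64(97.55158479269721), 4, array([32.8, 32.4, 32.4]))]Traceback (most recent call last):
  File "<stdin>", line 2, in <module>
  File "fit.py", line 10, in nut
    t=N[(np.abs(N[:,0]-487)<12)&(np.abs(N[:,1]-53)<25)&(N[:,2]>134)&(N[:,2]<150)];print('tab',len(t),t.min(0).round(1),t.max(0).round(1))
                                                                                                     ~~~~~^^^
    return umr_minimum(a, axis, None, out, keepdims, initial, where)
ValueError: zero-size array to reduction operation minimum which has no identity
```

```bash

python3 -m handwheel '[{"ax":0,"ay":0,"az":0,"x":0,"y":25,"z":-1.4,"grip":1},{"ax":0,"ay":0,"az":0,"x":0,"y":25,"z":0,"grip":1},{"ax":0,"ay":0,"az":0,"x":0,"y":20,"z":0,"grip":1},{"ax":0,"ay":0,"az":0,"x":0,"y":15,"z":0,"grip":1},{"ax":0,"ay":0,"az":0,"x":0,"y":10,"z":0,"grip":1},{"ax":0,"ay":0,"az":0,"x":0,"y":0,"z":0,"grip":1},{"ax":0,"ay":0,"az":0,"x":0,"y":0,"z":0,"grip":1}]' 20 >/dev/null
python3 -c "from h import *;st()"
python3 -m handwheel '[{"ax":0,"ay":0,"az":0,"x":0,"y":0,"z":0,"grip":0.85},{"ax":0,"ay":0,"az":0,"x":0,"y":0,"z":0,"grip":0.8},{"ax":0,"ay":0,"az":0,"x":0,"y":0,"z":0,"grip":0.75},{"ax":0,"ay":0,"az":0,"x":0,"y":0,"z":0,"grip":0.72},{"ax":0,"ay":0,"az":0,"x":0,"y":0,"z":0,"grip":0.72}]' 20 >/dev/null
python3 -c "from h import *;st()"
```

```text
t 22.35 tcp [534.9  56.5  78.4] R [[-0.022, 0.001, -1.0], [1.0, -0.0, -0.022], [-0.0, -1.0, -0.001]] F [-0.3 -0.2  0.6] M [-0.02 -0.02 -0.04] w 85.4 q [-0.12  0.29  1.82  0.    1.03 -1.71]
t 22.85 tcp [535.3  56.5  78.9] R [[-0.022, 0.002, -1.0], [1.0, -0.001, -0.022], [-0.001, -1.0, -0.002]] F [-1.9 -0.7  6.1] M [-0.07  0.29 -0.02] w 68.1 q [-0.12  0.29  1.81 -0.    1.03 -1.71]
```

```bash

python3 -m handwheel '[{"ax":0,"ay":0,"az":0,"x":0,"y":0,"z":0,"grip":0.7},{"ax":0,"ay":0,"az":0,"x":0,"y":0,"z":0,"grip":0.7},{"ax":0,"ay":0,"az":0,"x":0,"y":0,"z":0,"grip":0.7}]' 45 >/dev/null
python3 -c "from h import *;st()"
python3 -m handwheel '[{"ax":0,"ay":0,"az":0,"x":0,"y":-1,"z":0,"grip":0.7},{"ax":0,"ay":0,"az":0,"x":0,"y":-1,"z":0,"grip":0.7},{"ax":0,"ay":0,"az":0,"x":0,"y":0,"z":0,"grip":0.7}]' >/dev/null
python3 -c "from h import *;st()"
```

```text
t 23.15 tcp [535.4  56.5  79.2] R [[-0.022, 0.002, -1.0], [1.0, -0.001, -0.022], [-0.001, -1.0, -0.002]] F [-3.1 -1.5  8. ] M [-0.09  0.42  0.05] w 66.9 q [-0.12  0.29  1.81 -0.    1.04 -1.71]
t 23.45 tcp [534.4  56.8  79.4] R [[-0.022, -0.0, -1.0], [1.0, 0.0, -0.022], [0.0, -1.0, 0.0]] F [-0.3  0.2 -1.3] M [-0.01  0.03 -0.01] w 66.8 q [-0.12  0.29  1.82  0.    1.04 -1.71]
```

The drum is gripped and floating, with hardly any side force. I'll lift straight up, checking the force.

```bash

python3 -m handwheel '[{"ax":0,"ay":0,"az":0,"x":0,"y":-2,"z":0,"grip":0.7},{"ax":0,"ay":0,"az":0,"x":0,"y":-2,"z":0,"grip":0.7},{"ax":0,"ay":0,"az":0,"x":0,"y":-2,"z":0,"grip":0.7}]' >/dev/null
python3 -c "from h import *;st()"
python3 -m handwheel '[{"ax":0,"ay":0,"az":0,"x":0,"y":-3,"z":0,"grip":0.7},{"ax":0,"ay":0,"az":0,"x":0,"y":-3,"z":0,"grip":0.7},{"ax":0,"ay":0,"az":0,"x":0,"y":-4,"z":0,"grip":0.7},{"ax":0,"ay":0,"az":0,"x":0,"y":-4,"z":0,"grip":0.7},{"ax":0,"ay":0,"az":0,"x":0,"y":-4,"z":0,"grip":0.7}]' >/dev/null
python3 -c "from h import *;st()"
```

```text
t 23.75 tcp [534.4  56.8  85.5] R [[-0.022, -0.0, -1.0], [1.0, 0.0, -0.022], [0.0, -1.0, 0.0]] F [ 0.3 -0.4 -0.9] M [ 0.04 -0.04 -0.03] w 67.0 q [-0.12  0.28  1.81  0.    1.05 -1.71]
t 24.25 tcp [534.5  56.7 103.9] R [[-0.022, 0.0, -1.0], [1.0, -0.0, -0.022], [-0.0, -1.0, -0.0]] F [-0.3 -0.1 -2. ] M [-0.02  0.05  0.  ] w 66.7 q [-0.12  0.25  1.8   0.    1.09 -1.71]
```

```bash

python3 -m handwheel '[{"ax":0,"ay":0,"az":0,"x":0,"y":-5,"z":0,"grip":0.7},{"ax":0,"ay":0,"az":0,"x":0,"y":-5,"z":0,"grip":0.7},{"ax":0,"ay":0,"az":0,"x":0,"y":-5,"z":0,"grip":0.7},{"ax":0,"ay":0,"az":0,"x":0,"y":-5,"z":0,"grip":0.7},{"ax":0,"ay":0,"az":0,"x":0,"y":-5,"z":0,"grip":0.7}]' >/dev/null
python3 -c "from h import *;st()"
python3 -m handwheel '[{"ax":0,"ay":0,"az":0,"x":0,"y":-6,"z":0,"grip":0.7},{"ax":0,"ay":0,"az":0,"x":0,"y":-6,"z":0,"grip":0.7},{"ax":0,"ay":0,"az":0,"x":0,"y":-6,"z":0,"grip":0.7},{"ax":0,"ay":0,"az":0,"x":0,"y":-6,"z":0,"grip":0.7},{"ax":0,"ay":0,"az":0,"x":0,"y":-8,"z":0,"grip":0.7},{"ax":0,"ay":0,"az":0,"x":0,"y":-10,"z":0,"grip":0.7},{"ax":0,"ay":0,"az":0,"x":0,"y":-10,"z":0,"grip":0.7},{"ax":0,"ay":0,"az":0,"x":0,"y":-8,"z":0,"grip":0.7},{"ax":0,"ay":0,"az":0,"x":0,"y":0,"z":0,"grip":0.7},{"ax":0,"ay":0,"az":0,"x":0,"y":0,"z":0,"grip":0.7}]' >/dev/null
python3 -c "from h import *;st()"
```

```text
t 24.75 tcp [534.5  56.7 128.9] R [[-0.022, 0.0, -1.0], [1.0, -0.0, -0.022], [-0.0, -1.0, -0.0]] F [ 0.1  0.1 -1.7] M [ 0.   -0.01 -0.03] w 67.2 q [-0.12  0.21  1.79 -0.    1.14 -1.71]
t 25.75 tcp [534.6  56.7 188.6] R [[-0.022, 0.0, -1.0], [1.0, -0.0, -0.022], [-0.0, -1.0, -0.0]] F [ 0.3  0.1 -1.2] M [ 0.05  0.   -0.  ] w 66.7 q [-0.12  0.14  1.74  0.    1.26 -1.71]
```

```bash

python3 -m handwheel '[{"ax":0,"ay":0,"az":0,"x":15.3,"y":0,"z":27.6,"grip":0.7},{"ax":0,"ay":0,"az":0,"x":15.3,"y":0,"z":27.6,"grip":0.7},{"ax":0,"ay":0,"az":0,"x":15.3,"y":0,"z":27.6,"grip":0.7},{"ax":0,"ay":0,"az":0,"x":15.3,"y":0,"z":27.6,"grip":0.7},{"ax":0,"ay":0,"az":0,"x":15.3,"y":0,"z":27.6,"grip":0.7},{"ax":0,"ay":0,"az":0,"x":0,"y":0,"z":0,"grip":0.7},{"ax":0,"ay":0,"az":0,"x":0,"y":25,"z":0,"grip":0.7},{"ax":0,"ay":0,"az":0,"x":0,"y":30,"z":0,"grip":0.7},{"ax":0,"ay":0,"az":0,"x":0,"y":30,"z":0,"grip":0.7},{"ax":0,"ay":0,"az":0,"x":0,"y":30,"z":0,"grip":0.7},{"ax":0,"ay":0,"az":0,"x":0,"y":25,"z":0,"grip":0.7},{"ax":0,"ay":0,"az":0,"x":0,"y":15,"z":0,"grip":0.7},{"ax":0,"ay":0,"az":0,"x":0,"y":5,"z":0,"grip":0.7},{"ax":0,"ay":0,"az":0,"x":0,"y":0,"z":0,"grip":0.7},{"ax":0,"ay":0,"az":0,"x":0,"y":0,"z":0,"grip":0.7}]' >/dev/null
python3 -c "from h import *;st()"
```

```text
t 27.25 tcp [395.6 130.1  29. ] R [[-0.022, 0.001, -1.0], [1.0, 0.0, -0.022], [-0.0, -1.0, -0.001]] F [ 0.2  0.7 -1.2] M [ 0.04  0.01 -0.  ] w 67.0 q [ 0.03  0.14  2.13 -0.    0.86 -1.56]
```

```bash

python3 -m handwheel '[{"ax":0,"ay":0,"az":0,"x":0,"y":5,"z":0,"grip":0.7},{"ax":0,"ay":0,"az":0,"x":0,"y":4,"z":0,"grip":0.7},{"ax":0,"ay":0,"az":0,"x":0,"y":0,"z":0,"grip":0.7},{"ax":0,"ay":0,"az":0,"x":0,"y":0,"z":0,"grip":0.7}]' >/dev/null
python3 -c "from h import *;st()"
python3 -m handwheel '[{"ax":0,"ay":0,"az":0,"x":0,"y":1.5,"z":0,"grip":0.7},{"ax":0,"ay":0,"az":0,"x":0,"y":1.5,"z":0,"grip":0.7},{"ax":0,"ay":0,"az":0,"x":0,"y":0,"z":0,"grip":0.7}]' >/dev/null
python3 -c "from h import *;st()"
```

```text
t 27.65 tcp [394.8 130.2  19.5] R [[-0.022, -0.0, -1.0], [1.0, 0.0, -0.022], [0.0, -1.0, 0.0]] F [ 0.4  0.3 -1.3] M [-0.04  0.01 -0.03] w 66.5 q [ 0.03  0.17  2.14  0.    0.84 -1.56]
t 27.95 tcp [395.  130.2  17.2] R [[-0.022, -0.0, -1.0], [1.0, -0.0, -0.022], [-0.0, -1.0, 0.0]] F [-3.9 -0.1 11.8] M [-0.07  0.65 -0.02] w 67.0 q [ 0.03  0.17  2.13 -0.    0.83 -1.56]
```

It has touched the bench. I'll ease off, open and retreat.

```bash

python3 -m handwheel '[{"ax":0,"ay":0,"az":0,"x":0,"y":-0.7,"z":0,"grip":0.7},{"ax":0,"ay":0,"az":0,"x":0,"y":0,"z":0,"grip":0.82},{"ax":0,"ay":0,"az":0,"x":0,"y":0,"z":0,"grip":0.9},{"ax":0,"ay":0,"az":0,"x":0,"y":0,"z":0,"grip":1},{"ax":0,"ay":0,"az":0,"x":0,"y":0,"z":0,"grip":1},{"ax":0,"ay":0,"az":0,"x":0,"y":-10,"z":0,"grip":1},{"ax":0,"ay":0,"az":0,"x":0,"y":-30,"z":0,"grip":1},{"ax":0,"ay":0,"az":0,"x":0,"y":-50,"z":0,"grip":1},{"ax":0,"ay":0,"az":0,"x":0,"y":-50,"z":0,"grip":1},{"ax":0,"ay":0,"az":0,"x":0,"y":-50,"z":0,"grip":1},{"ax":0,"ay":0,"az":0,"x":0,"y":0,"z":0,"grip":1},{"ax":0,"ay":0,"az":0,"x":0,"y":0,"z":0,"grip":1},{"ax":0,"ay":0,"az":0,"x":0,"y":0,"z":0,"grip":1}]' 20 >/dev/null
python3 - <<'E'
from h import *
st();p,d,c=shot('wrist','w8.png');P=cloud(d,c);N=P.reshape(-1,3)
q=N[(np.hypot(N[:,0]-395,N[:,1]-130)<50)&(N[:,2]>42)&(N[:,2]<60)];print('drum top',cv2.minEnclosingCircle(q[:,:2].astype(np.float32)))
A=np.c_[q[:,:2]-q[:,:2].mean(0),np.ones(len(q))];print('plane',np.linalg.lstsq(A,q[:,2],rcond=None)[0],np.median(q[:,2]))
q=N[(N[:,2]>3)&(N[:,2]<40)&(np.abs(N[:,0]-410)<60)&(np.abs(N[:,1]+32)<40)];print('washer',len(q),q.min(0).round(),q.max(0).round())
E
```

```text
t 29.25 tcp [393.9 130.1 206.3] R [[-0.022, -0.002, -1.0], [1.0, -0.0, -0.022], [0.0, -1.0, 0.002]] F [-0.5 -0.1 -0.2] M [ 0.02 -0.02  0.04] w 85.4 q [ 0.03 -0.17  2.01  0.    1.3  -1.56]
drum top ((393.9798889160156, 130.7168426513672), 33.48430633544922)
plane [-7.03934631e-04 -2.00889137e-03  4.88710387e+01] 49.095911145855155
washer 818 [373. -53.   3.] [449.  -7.  29.]
```

View pics/w8.png

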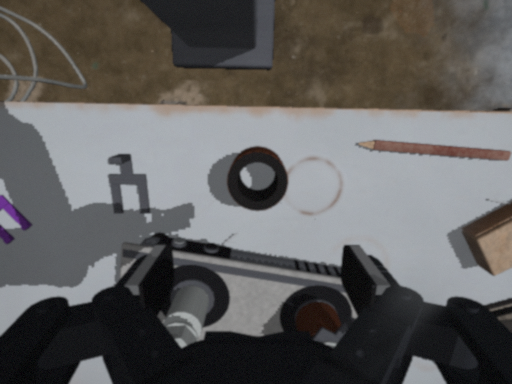

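The drum stands upright at (258,178), with its top level at about 49 mm. The washer lies flat at (130,185), and the arm touches nothing.

```bash
python3 -c "
from station import arm
print(arm.hand_in())"
```

```text
the job is handed in; nothing more can be done
None
```

The larger drum is off and standing on the bench, and the job was handed in at about 29 s of the 72 s; the hand-in gives no verdict.

- **Which spindle:** The larger drum was on spindle b. Depth fits gave a radius of about 33 mm there and 25 mm on a.
- **Nut:** Anticlockwise, nut b dragged a steady 0.1 N m or so; clockwise, the torque climbed to about 0.3 N m against the lock. I loosened it anticlockwise by about 3.4 rad in two grips, and it rose about 4 mm.
- **Washer:** I drew it out by its tab with under 2 N of force on the arm. It now lies flat on the bench at the front right.
- **Drum:** I lifted it straight up with about 2 N or less on the arm and set it down gently at about (394, 131) mm.

**Last checks:** The drum's top is level to within about 0.002 rad, at 49 mm, against 50 mm expected. The washer is flat with its tab top at about 29 mm, and the gripper is clear with forces near zero.

**Disagreements:** The wrist camera views differed by up to 4 mm from one tool angle to another. I allowed for this as a calibration bias, and the grip forces bore it out. I did not measure the other spindle or the bystanders again. The final picture shows the bystanders only in part; nothing in it looked moved, and I never touched them.

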